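# Gauge two centrifuge sleeves, sort them and shut the case

## Task

Try each white sleeve on the steel gauge pin, one after the other: slide it down gently until it stops, without forcing it, and put it away before trying the other. A sleeve that goes fully home, its mouth down on the gauge's base, is good: stand it in the blue case; one that stops short is tight: stand it in the red tray. Set them down gently, do not disturb the beaker, bottle and brass weight, and once the good sleeve is in the case, lower the lid gently until it is shut (do not slam it).

Things in the scene. Friction and masses are not known exactly. Their poses are not given: they have to be found in the camera images.
- sleeve_a: White plastic round sleeve, 52 outer diameter, 95 tall, about 140 g, closed top (grey disc), standing mouth down. Mouth 42 diameter, cavity 85 deep. A good bore is 42 all the way; a tight one has a ridge of 33 diameter from 15 above the mouth. Both sleeves look the same outside: only the gauge pin tells good from tight. Origin: centre of the mouth (underside); z up the axis.
- sleeve_b: White plastic round sleeve, 52 outer diameter, 95 tall, about 140 g, closed top (grey disc), standing mouth down. Mouth 42 diameter, cavity 85 deep. A good bore is 42 all the way; a tight one has a ridge of 33 diameter from 15 above the mouth. Both sleeves look the same outside: only the gauge pin tells good from tight. Origin: centre of the mouth (underside); z up the axis.
- gauge: Gauge, fixed: round dark base 100 diameter, 15 thick, with an upright steel pin. Pin, heights above the bench: 36 diameter from 15 to 56, bevelled to 30 at 59, a step in to 24, 24 up to 80, tapered nose to 10 at the tip at 90. A good sleeve slides down onto the base (its origin 15 above the bench); a tight one stops with its origin about 43 above the bench. Origin: centre of the underside; z up.
- pin_tip (a point): Centre of the tip of the gauge pin, 90 above the bench.
- case: Blue plastic case, fixed, open-topped, 160 x 160 and 115 high, walls and floor 5 thick (inside 150 x 150, 110 deep; the grey lining on the floor is only looks). May stand on either side of the bench. Its hinged lid stands open on its +x side. Origin: centre of the underside; x points away from the robot to the hinge side, z up.
- lid (a joint): Hinge of the case's blue lid, rad: 0 shut, 1.57 upright; starts at 1.6 to 1.8 (leaning back), stop at 1.9. Stiff: it stays where left; 0.5 to 3 N at the free edge moves it. Panel 175 from hinge to free edge, 160 wide, 8 thick; shut, its outer face is 124 above the bench and it overhangs the front wall by 15. No handle: push it over from behind (outer face, on the +x side), then press it down.
- lid_hinge (a point): Middle of the lid's hinge axis (which runs along the case's y), on the rim at the case's +x side, 115.5 above the bench. With the lid at angle q the free edge lies 175*cos(q) towards -x of the case and 175*sin(q) above this point.
- lid_edge (a point): Middle of the lid's free edge, half way through its thickness; 175 from the hinge.
- tray: Red plastic tray for tight sleeves, fixed to the bench, 160 x 160 and 40 high, walls and floor 5 thick. On the other side from the case. Origin: centre of the underside; x, y along its sides.
- beaker: Bystander: glass beaker, 72 diameter, 95 high. Origin: centre of the underside.
- bottle: Bystander: amber bottle, 64 diameter, 160 high. Origin: centre of the underside.
- weight: Bystander: brass weight with a knob, 44 diameter, 60 high. Origin: centre of the underside.

How it is judged:
By the outcome, as a careful person would: the job done as asked, in the order asked, and still so for the second after the job is handed in, with the robot touching nothing.
It also fails if it takes over 72 s, if anything falls off the work surface, if the arm or the gripper's body presses on something with over 40 N, if the wrist force passes 120 N, or if a joint passes its speed limit or range.

## Robot

A 6-joint arm with a two-finger parallel gripper is mounted at the origin on the work surface. World frame = base frame: x ahead of the robot, y to its left, z up, the work surface at z = 0. Lengths are in m, angles in degrees, forces in N, time in s.
With the tool pointing down it reaches from about 0.35 to 0.875 m from the base axis. Payload 4.2 kg.
Tool frame: the origin (TCP) lies on the centre line of the jaws, within the pads' length; the fingertips stand 19 mm ahead of it and the grasp point (between the pads) is the TCP; x points along the fingers, y is the direction in which the jaws open and shut, and the axes are right-handed (so a half turn about x gives the same grasp; the last joint's range is limited). The gripper opens to 87 mm and grips with 3 to 60 N. Pads are 19 mm wide; open, the fingers measure 117 mm over their backs; the gripper's body (75 mm by 190 mm) begins 51 mm behind the grasp point.
Start: joints at [-55.772, 22.042, 0.453, 0, -68.411, -14.817], TCP at [0.208, -0.589, 0.242] pointing down, gripper open.
Joint ranges: [-179.83, 179.83], [-69.29, 118.12], [-61.27, 80.66], [-181.25, 117.63], [-171.15, -9.14], [-177.46, 177.46]. Speed limits (degrees/s): [159.86, 159.86, 180, 180, 180, 180].

## Interface

Orientations are given as a 3x3 rotation matrix whose columns are the frame's x, y, z axes.
In Python, from station import r, viewer, job, spotter gives the robot as it stands.
- The arm moves only by the tool play_rows, never from a script. Its argument "commands" is a list of rows, each an object of numbers: "fingers": the gripper command: -1 is fully open, 1 is shut, values between are in proportion; "tx", "ty", "tz": the shift along the tool's x, y, z normalised to -1 to 1, where 1 is 750 mm; "ax", "ay", "az": the turn, a rotation vector about the tool's x, y, z normalised to -1 to 1, where 1 is pi rad. In form: [{"fingers": .., "tx": .., "ty": .., "tz": .., "ax": .., "ay": .., "az": ..}, ...]. A call has 1 to 5 rows; each row is the pose to reach, as a shift and turn from the pose commanded when the call began, along the tool's axes at that moment, turning the shorter way round; what a row does not reach only later rows make up. A row lasts 1/12 s, in which the tool goes at most 41.7 mm and 7.16 degrees, less where a joint would pass 70% of its speed; a pose out of reach is approached as far as the arm can. A call with a number of a shift or a turn outside -1 to 1 is refused whole. A call with a gripper value outside its range is refused whole. The fingers move at their own pace and stop on an object; the grip force is fixed at half the most. Time passes only in rows, so rows that repeat a pose let the fingers close. It gives the time, the measured TCP pose, the force and the opening at its end, in the units of the state.
- r.sense(): the state, without advancing time (a new reading comes with each control period).
- viewer.capture(name): name is "scene" or "top"; returns a dict with "image" (400x640x3 uint8, red, green, blue), "fx", "fy", "cx", "cy" (pixels), "R" (3x3) and "t" (3): a world point X has camera coordinates R X + t. Camera axes: x right, y down, z forward; pixel columns grow to the right and rows downward; lengths in m; the calibration is good to about 2 mm. A picture is of the moment at which its call begins. There is no depth.
- job.finish_job(): hands the job in, once; it reports no verdict.
Trained networks look in a picture, given as the dict that the camera call returned (one of the last four; its "shot" number tells which), for a name from the list of things; names that differ only in an ending like _2 or _b are one class to them, and where a whole thing is asked for, a point or a joint stands for the part that bears it (a point fixed in the world has none). Each returns a list of dicts, best first, with "score" (0 to 1); they miss things now and then, are a little off and sometimes report something else, mostly with a low value. They report only what shows in the picture. A call takes as long as a camera call.
- spotter.find_in(name, picture): "uv" ([column, row] in pixels, amid what is visible of it).
- spotter.silhouettes(name, picture): "region" (400x640 bool, what is visible of it) and "uv" ([column, row] in pixels, amid what is visible of it).
The state is a dict: "time_s": time; "joints": joint angles; "joint_velocities": joint speeds; "effort": joint torques, N m; "tcp_pos": TCP position; "ee_rot": TCP orientation; "wrist_force": force on the tool from outside, world axes, zero at the start; "moment": the same for the moment, N m; "gripper_width": opening from 0.0 (shut) to 1.0 (fully open).
Only numpy, scipy, OpenCV 4.12 (cv2) and the standard library are available. Lean on these libraries where they do the work, as an engineer would, in place of code of your own. Each camera call takes 0.05 s, during which the arm holds its last target. There are 200 camera calls.

## Working session

There is one attempt and no reset: what is moved stays moved. The work goes in short steps, Python scripts to look and compute and a tool call to move; the robot and the scene stay as the last step left them, time stands still between calls to the robot, and variables do not carry over. Pictures are saved under pics/ and viewed, about 8 in all and at most 12, crops included, and the job is handed in when it is done.

Besides the shell and the picture viewer there is one more tool, called after "Request:" as name(argument=value, ...) on one line, values as JSON. play_rows: Moves the arm, as the interface text tells. Its arguments: {"type":"object","properties":{"commands":{"type":"array"}},"required":["commands"]}

```bash
mkdir -p pics; cat > h.py <<'E'
import numpy as np,cv2
from station import r,viewer,job,spotter
def save(c,n): cv2.imwrite('pics/'+n,c['image'][:,:,::-1])
def ray(c,uv):
    R=np.array(c['R']);t=np.array(c['t'])
    d=R.T@np.array([(uv[0]-c['cx'])/c['fx'],(uv[1]-c['cy'])/c['fy'],1]); return -R.T@t,d
def atz(c,uv,z):
    o,d=ray(c,uv); return o+d*(z-o[2])/d[2]
def proj(c,X):
    p=np.array(c['R'])@np.array(X)+np.array(c['t']); return np.array([c['fx']*p[0]/p[2]+c['cx'],c['fy']*p[1]/p[2]+c['cy']])
E
python3 - <<'E'
from h import *
np.set_printoptions(precision=3,suppress=True)
s=r.sense();print(s['tcp_pos'],s['ee_rot'],s['time_s'],s['wrist_force'])
for n in ['top','scene']:
    c=viewer.capture(n);save(c,n+'0.png');print(n,ray(c,(320,200)),c['fx'])
    for k in ['sleeve_a','gauge','pin_tip','case','lid','lid_edge','lid_hinge','tray','beaker','bottle','weight']:
        for f in spotter.find_in(k,c)[:3]: print(k,round(f['score'],2),np.round(f['uv'],1),atz(c,f['uv'],{'sleeve_a':.095,'pin_tip':.09}.get(k,0.))[:2])
E
```

```text
[ 0.208 -0.589  0.24 ] [[-0.001 -0.332  0.943]
 [ 0.002  0.943  0.332]
 [-1.     0.002 -0.   ]] 0.0 [ 0.13  -0.703 -0.58 ]
top (array([0.509, 0.007, 1.128]), array([ 0.054, -0.017, -0.999])) 465.31702503356814
sleeve_a 0.82 [277.5 256.3] [0.441 0.083]
sleeve_a 0.66 [348.1 241.6] [ 0.473 -0.072]
gauge 0.83 [299.5 182. ] [0.614 0.038]
pin_tip 0.88 [297.8 180.6] [0.609 0.039]
case 0.67 [174.8 230.4] [0.497 0.339]
lid_edge 0.77 [157.7 197.8] [0.576 0.382]
lid_edge 0.54 [406.2 130.3] [ 0.741 -0.224]
lid_hinge 0.73 [159.6 199.9] [0.57  0.378]
lid_hinge 0.63 [319.9 115.8] [ 0.777 -0.012]
tray 0.63 [405.3 129.4] [ 0.744 -0.221]
beaker 0.87 [236.5 135.1] [0.729 0.192]
bottle 0.88 [407.7 129.6] [ 0.743 -0.227]
bottle 0.44 [162.9 195.5] [0.581 0.37 ]
weight 0.74 [318.9 115.7] [ 0.778 -0.01 ]
scene (array([1.154, 0.624, 1.065]), array([-0.452, -0.475, -0.755])) 453.37571297648543
sleeve_a 0.76 [323.2 177.2] [ 0.503 -0.044]
sleeve_a 0.63 [367.9 198.6] [0.474 0.106]
gauge 0.73 [322.  233.2] [0.602 0.049]
gauge 0.66 [325.7 273.4] [0.691 0.153]
gauge 0.16 [412.2 232.6] [0.416 0.235]
pin_tip 0.78 [316.9 231. ] [0.653 0.083]
case 0.83 [419.  241.7] [0.428 0.268]
lid 0.66 [413.1 228.8] [0.403 0.228]
lid_edge 0.96 [413.5 232.1] [0.412 0.236]
lid_hinge 0.58 [411.6 232.5] [0.417 0.233]
tray 0.68 [277.  153.3] [ 0.47  -0.303]
tray 0.49 [324.  178.7] [ 0.443 -0.103]
beaker 0.68 [329.5 273.8] [0.685 0.161]
bottle 0.78 [230.9 194.1] [ 0.696 -0.265]
bottle 0.24 [323.9 179.7] [ 0.446 -0.1  ]
weight 0.64 [266.  249.4] [ 0.755 -0.024]
weight 0.35 [324.4 270.1] [0.686 0.143]
```

```bash
python3 -c "
import cv2,numpy as np
cv2.imwrite('pics/both.png',np.vstack([cv2.imread('pics/top0.png'),cv2.imread('pics/scene0.png')])[:, :])
a=cv2.imread('pics/both.png');print(a.shape)"
```

```text
(800, 640, 3)
```

View pics/top0.png

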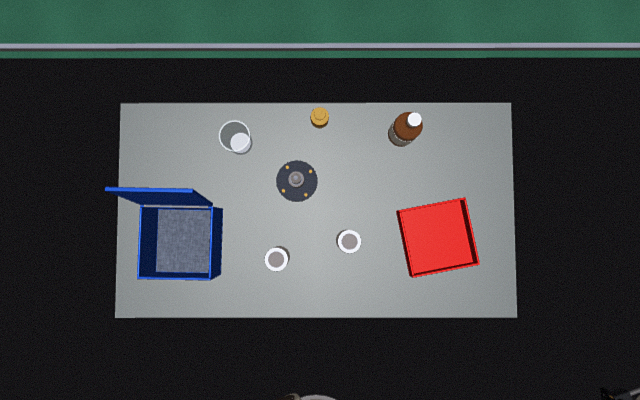

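View pics/scene0.png

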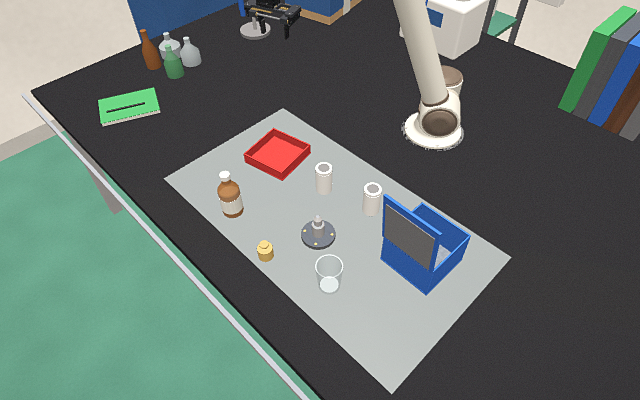

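```bash
cat > fit.py <<'E'
from h import *
from scipy.optimize import minimize
S=4
def hullmask(c,P):
    p=np.array([proj(c,X) for X in P]); p=((p+.5)*S-.5)
    h=cv2.convexHull(p.astype(np.float32)); m=np.zeros((400*S,640*S),np.uint8)
    cv2.fillPoly(m,[np.round(h*16).astype(np.int32)],1,shift=4); return m
def cyl(x,y,rr,z0,z1):
    a=np.linspace(0,2*np.pi,48)[:-1]; return [(x+rr*np.cos(t),y+rr*np.sin(t),z) for t in a for z in(z0,z1)]
def box(x,y,w,hx,hy,z0,z1):
    return [(x+np.cos(w)*i*hx-np.sin(w)*j*hy,y+np.sin(w)*i*hx+np.cos(w)*j*hy,z) for i in(-1,1) for j in(-1,1) for z in(z0,z1)]
def casem(c,p):
    x,y,w,q=p; m=hullmask(c,box(x,y,w,.08,.08,0,.115))
    P=[]
    for u in(0,.175):
        for n in(-.004,.004):
            X=.08-u*np.cos(q)+n*np.sin(q); Z=.1155+u*np.sin(q)+n*np.cos(q)
            P+=[(x+np.cos(w)*X-np.sin(w)*Y,y+np.sin(w)*X+np.cos(w)*Y,Z) for Y in(-.08,.08)]
    return m|hullmask(c,P)
def fit(cs,ms,model,p0,d):
    big=[cv2.resize(m.astype(np.float32),None,fx=S,fy=S,interpolation=cv2.INTER_LINEAR)>.5 for m in ms]
    def cost(v):
        s=0
        for c,b in zip(cs,big):
            m=model(c,np.array(p0)+v*d)>0; s+=1-(m&b).sum()/max(1,(m|b).sum())
        return s/len(cs)
    n=len(p0); sim=np.vstack([np.zeros(n),np.eye(n)])
    o=minimize(cost,np.zeros(n),method='Nelder-Mead',options=dict(initial_simplex=sim,maxfev=120,xatol=.01,fatol=1e-4))
    return np.array(p0)+o.x*d,o.fun
def comp(m,uv):
    n,l=cv2.connectedComponents(m.astype(np.uint8)); k=np.argwhere(l>0); i=k[np.argmin(((k-np.array(uv)[::-1])**2).sum(1))]
    m=(l==l[tuple(i)]).astype(np.uint8); cn,_=cv2.findContours(m,cv2.RETR_EXTERNAL,cv2.CHAIN_APPROX_NONE); return cv2.drawContours(m,cn,-1,1,-1)
E
cat > m1.py <<'E'
from fit import *
np.set_printoptions(precision=4,suppress=True)
cs=[viewer.capture('top'),viewer.capture('scene')]
hsv=[cv2.cvtColor(c['image'],cv2.COLOR_RGB2HSV) for c in cs]
red=[comp(((h[...,0]<8)|(h[...,0]>172))&(h[...,1]>150)&(h[...,2]>50),u) for h,u in zip(hsv,[(437,237),(277,153)])]
blu=[comp((abs(h[...,0].astype(int)-110)<14)&(h[...,1]>120)&(h[...,2]>30),u) for h,u in zip(hsv,[(213,240),(430,280)])]
for i in(0,1): print(red[i].sum(),blu[i].sum())
d=np.array([.01,.01,.05,.1])
tm=lambda c,p:hullmask(c,box(*p,.08,.08,0,.04))
for sel in([0],[1],[0,1]):
    C=[cs[i] for i in sel]
    print('tray',sel,*fit(C,[red[i] for i in sel],tm,[.49,-.30,.15],d[:3]))
    print('case',sel,*fit(C,[blu[i] for i in sel],casem,[.48,.32,0,1.7],d))
jobs=[('sleeve_a',(277,256),(368,198),(.441,.083),lambda c,p:hullmask(c,cyl(*p,.026,0,.095))),
('sleeve_a',(348,241),(323,177),(.473,-.072),lambda c,p:hullmask(c,cyl(*p,.026,0,.095))),
('gauge',(299,182),(322,233),(.61,.038),lambda c,p:hullmask(c,cyl(*p,.05,0,.015))|hullmask(c,cyl(*p,.018,.015,.056))|hullmask(c,cyl(*p,.012,.05,.08))|hullmask(c,cyl(*p,.005,.08,.09))),
('beaker',(236,135),(329,273),(.72,.19),lambda c,p:hullmask(c,cyl(*p,.036,0,.095))),
('bottle',(407,129),(231,194),(.73,-.21),lambda c,p:hullmask(c,cyl(*p,.032,0,.1))),
('weight',(319,115),(266,249),(.77,-.01),lambda c,p:hullmask(c,cyl(*p,.022,0,.045)))]
for k,u,v,p0,mod in jobs:
    ms=[]
    for c,uv in zip(cs,(u,v)):
        L=spotter.silhouettes(k,c); L.sort(key=lambda f:np.hypot(*(np.array(f['uv'])-uv))); ms.append(L[0]['region'])
        print(k,np.round(L[0]['uv']),L[0]['region'].sum())
    for sel in([0],[1],[0,1]): print(' ',sel,*fit([cs[i] for i in sel],[ms[i] for i in sel],mod,p0,d[:2]))
L=[spotter.find_in('pin_tip',c)[0]['uv'] for c in cs];print('pin',[atz(c,u,.09) for c,u in zip(cs,L)])
E
python3 m1.py
```

```text
4842 7608
2059 5540
tray [0] [ 0.482  -0.2883  0.1864] 0.026679568703345313
case [0] [ 0.4729  0.3055 -0.0274  1.6896] 0.023758099352051865
tray [1] [ 0.4811 -0.2854  0.1562] 0.0481167308416085
case [1] [ 0.4722  0.307  -0.0004  1.7002] 0.023484036380916562
tray [0, 1] [ 0.4818 -0.2879  0.1825] 0.03733797603151845
case [0, 1] [ 0.4731  0.3062 -0.0233  1.6932] 0.026368828585963677
sleeve_a [277. 256.] 452
sleeve_a [324. 180.] 483
  [0] [0.4351 0.0867] 0.10655129789864026
  [1] [0.441 0.083] 1.0
  [0, 1] [0.4351 0.0867] 0.5532756489493201
sleeve_a [349. 241.] 461
sleeve_a [324. 180.] 483
  [0] [ 0.4741 -0.0749] 0.05899667263885333
  [1] [ 0.474  -0.0737] 0.07768733540818773
  [0, 1] [ 0.4745 -0.0742] 0.06757483010013049
gauge [298. 181.] 1318
gauge [318. 232.] 818
  [0] [0.6164 0.0446] 0.0496784711529753
  [1] [0.6162 0.0465] 0.08957303057741872
  [0, 1] [0.6163 0.0452] 0.07231770609990973
beaker [239. 139.] 854
beaker [325. 274.] 940
  [0] [0.709  0.1817] 0.18695315755014585
  [1] [0.7081 0.1803] 0.13738999536822605
  [0, 1] [0.7096 0.1811] 0.1630451066950685
bottle [407. 130.] 908
bottle [230. 194.] 856
  [0] [ 0.733  -0.2084] 0.044680851063829796
  [1] [ 0.7299 -0.2107] 0.15101549784162482
  [0, 1] [ 0.7322 -0.2083] 0.10927817800639805
weight [317. 116.] 304
weight [266. 252.] 313
  [0] [ 0.7687 -0.0107] 0.11725140883475726
  [1] [ 0.7694 -0.008 ] 0.06378915202444613
  [0, 1] [ 0.7687 -0.0096] 0.10652085650937737
pin [array([0.6087, 0.0439, 0.09  ]), array([0.6499, 0.0764, 0.09  ])]
```

Request:
play_rows(commands=[{"fingers":-1,"tx":0.02,"ty":0.1765,"tz":0.188,"ax":0.108,"ay":0,"az":0},{"fingers":-1,"tx":0.02,"ty":0.1765,"tz":0.188,"ax":0.108,"ay":0,"az":0},{"fingers":-1,"tx":0.02,"ty":0.1765,"tz":0.188,"ax":0.108,"ay":0,"az":0},{"fingers":-1,"tx":0.02,"ty":0.1765,"tz":0.188,"ax":0.108,"ay":0,"az":0},{"fingers":-1,"tx":0.02,"ty":0.1765,"tz":0.188,"ax":0.108,"ay":0,"az":0}])

```text
time_s: 2.42
tcp_pos: [0.2972, -0.4153, 0.2265]
ee_rot: [[0.0, 0.0, 1.0], [0.0, 1.0, -0.0], [-1.0, 0.0, 0.0]]
wrist_force: [0.9, -0.2, 0.2]
gripper_width: 0.998
```

Request:
play_rows(commands=[{"fingers":-1,"tx":0.015,"ty":0.2289,"tz":0.1185,"ax":0,"ay":0,"az":0},{"fingers":-1,"tx":0.015,"ty":0.2289,"tz":0.1185,"ax":0,"ay":0,"az":0},{"fingers":-1,"tx":0.015,"ty":0.2289,"tz":0.1185,"ax":0,"ay":0,"az":0},{"fingers":-1,"tx":0.015,"ty":0.2289,"tz":0.1185,"ax":0,"ay":0,"az":0},{"fingers":-1,"tx":0.015,"ty":0.2289,"tz":0.1185,"ax":0,"ay":0,"az":0}])

```text
time_s: 2.83
tcp_pos: [0.3866, -0.2435, 0.2156]
ee_rot: [[0.001, -0.001, 1.0], [0.0, 1.0, 0.001], [-1.0, 0.0, 0.001]]
wrist_force: [0.0, 0.1, 1.0]
gripper_width: 1.002
```

Request:
play_rows(commands=[{"fingers":-1,"tx":0.015,"ty":0.2289,"tz":0.1185,"ax":0,"ay":0,"az":0},{"fingers":-1,"tx":0.015,"ty":0.2289,"tz":0.1185,"ax":0,"ay":0,"az":0},{"fingers":-1,"tx":0.015,"ty":0.2289,"tz":0.1185,"ax":0,"ay":0,"az":0},{"fingers":-1,"tx":0.015,"ty":0.2289,"tz":0.1185,"ax":0,"ay":0,"az":0},{"fingers":-1,"tx":0.015,"ty":0.2289,"tz":0.1185,"ax":0,"ay":0,"az":0}])

```text
time_s: 3.25
tcp_pos: [0.4761, -0.0715, 0.2043]
ee_rot: [[0.002, -0.002, 1.0], [0.0, 1.0, 0.002], [-1.0, 0.0, 0.002]]
wrist_force: [-0.2, -0.5, 0.9]
gripper_width: 0.999
```

```bash
python3 - <<'E'
from h import *
np.set_printoptions(precision=4,suppress=True)
s=r.sense();print(s['time_s'],s['tcp_pos'],s['ee_rot'],s['joints'],s['wrist_force'],s['gripper_width'])
E
```

```text
3.25 [ 0.4761 -0.0715  0.2043] [[ 0.0016 -0.0019  1.    ]
 [ 0.0002  1.      0.0019]
 [-1.      0.0002  0.0016]] [  10.8444    9.8967  -22.3951    0.0048  -57.6178 -100.7376] [-0.1899 -0.5033  0.9317] 0.9985910863810253
```

Request:
play_rows(commands=[{"fingers":-1,"tx":0.05,"ty":-0.0036,"tz":-0.0021,"ax":0,"ay":0,"az":0},{"fingers":-1,"tx":0.09,"ty":-0.0036,"tz":-0.0021,"ax":0,"ay":0,"az":0},{"fingers":-1,"tx":0.13,"ty":-0.0036,"tz":-0.0021,"ax":0,"ay":0,"az":0},{"fingers":-1,"tx":0.1657,"ty":-0.0036,"tz":-0.0021,"ax":0,"ay":0,"az":0},{"fingers":-0.2,"tx":0.1657,"ty":-0.0036,"tz":-0.0021,"ax":0,"ay":0,"az":0}])

```text
time_s: 3.67
tcp_pos: [0.4694, -0.0774, 0.0754]
ee_rot: [[-0.011, 0.001, 1.0], [-0.001, 1.0, -0.001], [-1.0, -0.001, -0.011]]
wrist_force: [-0.2, -0.5, -0.4]
gripper_width: 0.975
```

Request:
play_rows(commands=[{"fingers":0.0,"tx":0,"ty":0,"tz":0,"ax":0,"ay":0,"az":0},{"fingers":1,"tx":0,"ty":0,"tz":0,"ax":0,"ay":0,"az":0},{"fingers":1,"tx":0,"ty":0,"tz":0,"ax":0,"ay":0,"az":0},{"fingers":1,"tx":0,"ty":0,"tz":0,"ax":0,"ay":0,"az":0},{"fingers":1,"tx":0,"ty":0,"tz":0,"ax":0,"ay":0,"az":0}])

```text
time_s: 4.08
tcp_pos: [0.474, -0.077, 0.0812]
ee_rot: [[0.003, 0.001, 1.0], [0.001, 1.0, -0.001], [-1.0, 0.001, 0.003]]
wrist_force: [0.1, 2.3, 0.4]
gripper_width: 0.628
```

Request:
play_rows(commands=[{"fingers":1,"tx":0,"ty":0,"tz":0,"ax":0,"ay":0,"az":0},{"fingers":1,"tx":0,"ty":0,"tz":0,"ax":0,"ay":0,"az":0},{"fingers":1,"tx":0,"ty":0,"tz":0,"ax":0,"ay":0,"az":0}])

```text
time_s: 4.33
tcp_pos: [0.4742, -0.077, 0.081]
ee_rot: [[0.003, -0.0, 1.0], [0.0, 1.0, 0.0], [-1.0, 0.0, 0.003]]
wrist_force: [-0.4, 1.4, 7.0]
gripper_width: 0.59
```

Request:
play_rows(commands=[{"fingers":1,"tx":-0.01,"ty":0,"tz":0,"ax":0,"ay":0,"az":0},{"fingers":1,"tx":-0.05,"ty":0,"tz":0,"ax":0,"ay":0,"az":0},{"fingers":1,"tx":-0.1,"ty":0,"tz":0,"ax":0,"ay":0,"az":0},{"fingers":1,"tx":-0.14,"ty":0,"tz":0,"ax":0,"ay":0,"az":0},{"fingers":1,"tx":-0.16,"ty":0,"tz":0,"ax":0,"ay":0,"az":0}])

```text
time_s: 4.75
tcp_pos: [0.4742, -0.0773, 0.2038]
ee_rot: [[0.006, 0.0, 1.0], [0.0, 1.0, -0.0], [-1.0, 0.0, 0.006]]
wrist_force: [1.1, 0.4, -1.6]
gripper_width: 0.589
```

Request:
play_rows(commands=[{"fingers":1,"tx":0,"ty":0.03,"tz":0.035,"ax":0,"ay":0,"az":0},{"fingers":1,"tx":0,"ty":0.065,"tz":0.076,"ax":0,"ay":0,"az":0},{"fingers":1,"tx":0,"ty":0.1,"tz":0.117,"ax":0,"ay":0,"az":0},{"fingers":1,"tx":0,"ty":0.135,"tz":0.157,"ax":0,"ay":0,"az":0},{"fingers":1,"tx":0,"ty":0.163,"tz":0.1895,"ax":0,"ay":0,"az":0}])

```text
time_s: 5.17
tcp_pos: [0.6164, 0.0466, 0.1994]
ee_rot: [[-0.001, 0.0, 1.0], [-0.0, 1.0, -0.0], [-1.0, -0.0, -0.001]]
wrist_force: [0.7, -0.9, -1.3]
gripper_width: 0.589
```

Request:
play_rows(commands=[{"fingers":1,"tx":0,"ty":0,"tz":0,"ax":0,"ay":0,"az":0},{"fingers":1,"tx":0,"ty":0,"tz":0,"ax":0,"ay":0,"az":0}])

```text
time_s: 5.33
tcp_pos: [0.6151, 0.0459, 0.1983]
ee_rot: [[-0.003, -0.001, 1.0], [-0.001, 1.0, 0.001], [-1.0, -0.001, -0.003]]
wrist_force: [0.2, 0.5, -2.1]
gripper_width: 0.591
```

```bash
cat > look.py <<'E'
import sys
from h import *
n=sys.argv[1]; np.set_printoptions(precision=4,suppress=True)
s=r.sense();p=s['tcp_pos'];print(s['time_s'],p,s['wrist_force'],s['joints'])
ims=[]
h=float(sys.argv[2]) if len(sys.argv)>2 else .081
for k in['top','scene']:
    c=viewer.capture(k); f=c['image'][:,:,::-1].copy()
    u=proj(c,[p[0],p[1],p[2]-h+.03]).astype(int); x0=np.clip(u[0]-50,0,540);y0=np.clip(u[1]-50,0,300)
    im=f[y0:y0+100,x0:x0+100]; print(k,x0,y0)
    S=4;im=cv2.resize(im,None,fx=S,fy=S,interpolation=cv2.INTER_CUBIC)
    def circ(x,y,rr,z,col):
        P=np.array([(proj(c,(x+rr*np.cos(t),y+rr*np.sin(t),z))-[x0,y0]+.5)*S for t in np.linspace(0,6.28,40)]).astype(int)
        cv2.polylines(im,[P],True,col,1)
    G=(.6163,.0452)
    circ(*G,.05,.015,(0,255,255)); circ(*G,.018,.056,(0,0,255)); circ(*G,.005,.09,(0,255,0))
    circ(p[0],p[1],.026,p[2]-h,(255,0,255)); circ(p[0],p[1],.026,p[2]-h+.095,(255,255,0))
    ims.append(im)
cv2.imwrite('pics/'+n,np.hstack(ims))
E
python3 look.py pin1.png
```

```text
5.3333 [0.6151 0.0459 0.1983] [ 0.208   0.4617 -2.109 ] [  19.2685   23.1776   -4.2218   -0.0352  -62.7884 -109.2143]
top 243 125
scene 267 152
```

View pics/pin1.png

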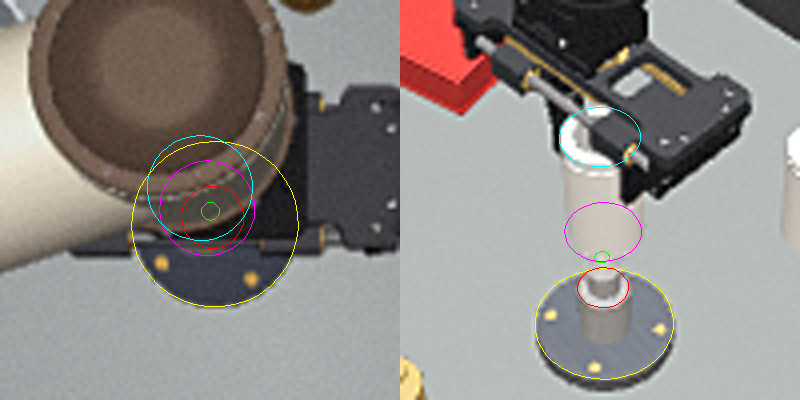

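Request:
play_rows(commands=[{"fingers":1,"tx":0.014,"ty":-0.001,"tz":0.001,"ax":0,"ay":0,"az":0},{"fingers":1,"tx":0.028,"ty":-0.001,"tz":0.001,"ax":0,"ay":0,"az":0},{"fingers":1,"tx":0.042,"ty":-0.001,"tz":0.001,"ax":0,"ay":0,"az":0},{"fingers":1,"tx":0.056,"ty":-0.001,"tz":0.001,"ax":0,"ay":0,"az":0},{"fingers":1,"tx":0.062,"ty":-0.001,"tz":0.001,"ax":0,"ay":0,"az":0}])

```text
time_s: 5.85
tcp_pos: [0.6145, 0.0436, 0.1507]
ee_rot: [[-0.004, 0.001, 1.0], [-0.001, 1.0, -0.001], [-1.0, -0.001, -0.004]]
wrist_force: [-0.6, -0.4, -1.3]
gripper_width: 0.582
```

Request:
play_rows(commands=[{"fingers":1,"tx":0.003,"ty":0,"tz":0,"ax":0,"ay":0,"az":0},{"fingers":1,"tx":0.006,"ty":0,"tz":0,"ax":0,"ay":0,"az":0},{"fingers":1,"tx":0.009,"ty":0,"tz":0,"ax":0,"ay":0,"az":0},{"fingers":1,"tx":0.012,"ty":0,"tz":0,"ax":0,"ay":0,"az":0},{"fingers":1,"tx":0.015,"ty":0,"tz":0,"ax":0,"ay":0,"az":0}])

```text
time_s: 6.27
tcp_pos: [0.6163, 0.0444, 0.1423]
ee_rot: [[0.001, 0.0, 1.0], [0.0, 1.0, -0.0], [-1.0, 0.0, 0.001]]
wrist_force: [-0.6, -0.1, -1.9]
gripper_width: 0.591
```

Request:
play_rows(commands=[{"fingers":1,"tx":0.0015,"ty":0,"tz":0,"ax":0,"ay":0,"az":0},{"fingers":1,"tx":0.003,"ty":0,"tz":0,"ax":0,"ay":0,"az":0},{"fingers":1,"tx":0.0045,"ty":0,"tz":0,"ax":0,"ay":0,"az":0},{"fingers":1,"tx":0.006,"ty":0,"tz":0,"ax":0,"ay":0,"az":0}])

```text
time_s: 6.6
tcp_pos: [0.6161, 0.0443, 0.1376]
ee_rot: [[0.0, 0.0, 1.0], [0.0, 1.0, -0.0], [-1.0, 0.0, 0.0]]
wrist_force: [0.0, -0.4, -1.5]
gripper_width: 0.591
```

Request:
play_rows(commands=[{"fingers":1,"tx":0.0015,"ty":0,"tz":0,"ax":0,"ay":0,"az":0},{"fingers":1,"tx":0.003,"ty":0,"tz":0,"ax":0,"ay":0,"az":0},{"fingers":1,"tx":0.0045,"ty":0,"tz":0,"ax":0,"ay":0,"az":0},{"fingers":1,"tx":0.006,"ty":0,"tz":0,"ax":0,"ay":0,"az":0}])

```text
time_s: 6.93
tcp_pos: [0.616, 0.0443, 0.133]
ee_rot: [[0.0, 0.001, 1.0], [0.0, 1.0, -0.001], [-1.0, 0.0, 0.0]]
wrist_force: [-0.3, -0.5, -0.9]
gripper_width: 0.59
```

Request:
play_rows(commands=[{"fingers":1,"tx":0.0015,"ty":0,"tz":0,"ax":0,"ay":0,"az":0},{"fingers":1,"tx":0.003,"ty":0,"tz":0,"ax":0,"ay":0,"az":0},{"fingers":1,"tx":0.0045,"ty":0,"tz":0,"ax":0,"ay":0,"az":0},{"fingers":1,"tx":0.006,"ty":0,"tz":0,"ax":0,"ay":0,"az":0},{"fingers":1,"tx":0.0075,"ty":0,"tz":0,"ax":0,"ay":0,"az":0}])

```text
time_s: 7.35
tcp_pos: [0.616, 0.0443, 0.1273]
ee_rot: [[0.0, 0.001, 1.0], [0.0, 1.0, -0.001], [-1.0, 0.0, 0.0]]
wrist_force: [0.1, 0.3, -2.4]
gripper_width: 0.587
```

Request:
play_rows(commands=[{"fingers":1,"tx":0.001,"ty":0,"tz":0,"ax":0,"ay":0,"az":0},{"fingers":1,"tx":0.002,"ty":0,"tz":0,"ax":0,"ay":0,"az":0},{"fingers":1,"tx":0.003,"ty":0,"tz":0,"ax":0,"ay":0,"az":0},{"fingers":1,"tx":0.004,"ty":0,"tz":0,"ax":0,"ay":0,"az":0}])

```text
time_s: 7.68
tcp_pos: [0.616, 0.0443, 0.1244]
ee_rot: [[0.0, 0.0, 1.0], [-0.0, 1.0, -0.0], [-1.0, -0.0, 0.0]]
wrist_force: [-0.7, -0.3, -1.2]
gripper_width: 0.588
```

Request:
play_rows(commands=[{"fingers":1,"tx":0.001,"ty":0,"tz":0,"ax":0,"ay":0,"az":0},{"fingers":1,"tx":0.002,"ty":0,"tz":0,"ax":0,"ay":0,"az":0},{"fingers":1,"tx":0.003,"ty":0,"tz":0,"ax":0,"ay":0,"az":0}])

```text
time_s: 7.93
tcp_pos: [0.616, 0.0443, 0.1221]
ee_rot: [[0.0, 0.0, 1.0], [0.0, 1.0, -0.0], [-1.0, 0.0, 0.0]]
wrist_force: [-0.1, -0.4, -1.1]
gripper_width: 0.591
```

Request:
play_rows(commands=[{"fingers":1,"tx":0.001,"ty":0,"tz":0,"ax":0,"ay":0,"az":0},{"fingers":1,"tx":0.002,"ty":0,"tz":0,"ax":0,"ay":0,"az":0},{"fingers":1,"tx":0.003,"ty":0,"tz":0,"ax":0,"ay":0,"az":0}])

```text
time_s: 8.18
tcp_pos: [0.616, 0.0442, 0.1198]
ee_rot: [[0.0, 0.001, 1.0], [0.0, 1.0, -0.001], [-1.0, 0.0, 0.0]]
wrist_force: [0.3, -0.7, -1.1]
gripper_width: 0.589
```

Request:
play_rows(commands=[{"fingers":1,"tx":0.002,"ty":0,"tz":0,"ax":0,"ay":0,"az":0},{"fingers":1,"tx":0.004,"ty":0,"tz":0,"ax":0,"ay":0,"az":0},{"fingers":1,"tx":0.006,"ty":0,"tz":0,"ax":0,"ay":0,"az":0},{"fingers":1,"tx":0.008,"ty":0,"tz":0,"ax":0,"ay":0,"az":0}])

```text
time_s: 8.52
tcp_pos: [0.616, 0.0442, 0.1137]
ee_rot: [[-0.0, 0.001, 1.0], [0.0, 1.0, -0.001], [-1.0, 0.0, -0.0]]
wrist_force: [0.6, 0.2, -1.5]
gripper_width: 0.591
```

Request:
play_rows(commands=[{"fingers":1,"tx":0.003,"ty":0,"tz":0,"ax":0,"ay":0,"az":0},{"fingers":1,"tx":0.006,"ty":0,"tz":0,"ax":0,"ay":0,"az":0},{"fingers":1,"tx":0.009,"ty":0,"tz":0,"ax":0,"ay":0,"az":0},{"fingers":1,"tx":0.012,"ty":0,"tz":0,"ax":0,"ay":0,"az":0},{"fingers":1,"tx":0.015,"ty":0,"tz":0,"ax":0,"ay":0,"az":0}])

```text
time_s: 8.93
tcp_pos: [0.616, 0.0442, 0.1024]
ee_rot: [[-0.0, 0.001, 1.0], [-0.0, 1.0, -0.001], [-1.0, -0.0, -0.0]]
wrist_force: [-0.1, 0.7, -2.1]
gripper_width: 0.584
```

Request:
play_rows(commands=[{"fingers":1,"tx":0.001,"ty":0,"tz":0,"ax":0,"ay":0,"az":0},{"fingers":1,"tx":0.002,"ty":0,"tz":0,"ax":0,"ay":0,"az":0},{"fingers":1,"tx":0.003,"ty":0,"tz":0,"ax":0,"ay":0,"az":0},{"fingers":1,"tx":0.004,"ty":0,"tz":0,"ax":0,"ay":0,"az":0}])

```text
time_s: 9.27
tcp_pos: [0.6161, 0.0443, 0.0997]
ee_rot: [[0.0, 0.0, 1.0], [0.0, 1.0, -0.0], [-1.0, 0.0, 0.0]]
wrist_force: [-0.1, -0.5, -2.4]
gripper_width: 0.59
```

Request:
play_rows(commands=[{"fingers":1,"tx":0.0012,"ty":0,"tz":0,"ax":0,"ay":0,"az":0},{"fingers":1,"tx":0.0025,"ty":0,"tz":0,"ax":0,"ay":0,"az":0},{"fingers":1,"tx":0.0037,"ty":0,"tz":0,"ax":0,"ay":0,"az":0}])

```text
time_s: 9.52
tcp_pos: [0.616, 0.0443, 0.0968]
ee_rot: [[0.0, 0.001, 1.0], [0.0, 1.0, -0.001], [-1.0, 0.0, 0.0]]
wrist_force: [0.1, 0.2, -0.8]
gripper_width: 0.592
```

Request:
play_rows(commands=[{"fingers":1,"tx":0.0008,"ty":0,"tz":0,"ax":0,"ay":0,"az":0},{"fingers":1,"tx":0.0015,"ty":0,"tz":0,"ax":0,"ay":0,"az":0}])

```text
time_s: 9.68
tcp_pos: [0.6162, 0.0442, 0.0961]
ee_rot: [[0.0, 0.0, 1.0], [-0.0, 1.0, -0.0], [-1.0, -0.0, 0.0]]
wrist_force: [-0.3, -0.0, 2.0]
gripper_width: 0.588
```

Request:
play_rows(commands=[{"fingers":1,"tx":0.0007,"ty":0,"tz":0,"ax":0,"ay":0,"az":0},{"fingers":1,"tx":0.0007,"ty":0,"tz":0,"ax":0,"ay":0,"az":0}])

```text
time_s: 9.85
tcp_pos: [0.6164, 0.0443, 0.0961]
ee_rot: [[0.001, 0.0, 1.0], [-0.0, 1.0, -0.0], [-1.0, -0.0, 0.001]]
wrist_force: [-1.8, 0.4, 4.5]
gripper_width: 0.589
```

Request:
play_rows(commands=[{"fingers":1,"tx":-0.015,"ty":0,"tz":0,"ax":0,"ay":0,"az":0},{"fingers":1,"tx":-0.055,"ty":0,"tz":0,"ax":0,"ay":0,"az":0},{"fingers":1,"tx":-0.1,"ty":0,"tz":0,"ax":0,"ay":0,"az":0},{"fingers":1,"tx":-0.145,"ty":0,"tz":0,"ax":0,"ay":0,"az":0},{"fingers":1,"tx":-0.1733,"ty":0,"tz":0,"ax":0,"ay":0,"az":0}])

```text
time_s: 10.27
tcp_pos: [0.6172, 0.0443, 0.2296]
ee_rot: [[0.005, 0.0, 1.0], [0.001, 1.0, -0.0], [-1.0, 0.001, 0.005]]
wrist_force: [1.1, -0.2, -0.4]
gripper_width: 0.59
```

Request:
play_rows(commands=[{"fingers":1,"tx":0,"ty":0.02,"tz":-0.036,"ax":0,"ay":0,"az":0},{"fingers":1,"tx":0,"ty":0.043,"tz":-0.076,"ax":0,"ay":0,"az":0},{"fingers":1,"tx":0,"ty":0.066,"tz":-0.116,"ax":0,"ay":0,"az":0},{"fingers":1,"tx":0,"ty":0.088,"tz":-0.156,"ax":0,"ay":0,"az":0},{"fingers":1,"tx":0,"ty":0.1067,"tz":-0.19,"ax":0,"ay":0,"az":0}])

```text
time_s: 10.68
tcp_pos: [0.4715, 0.1248, 0.2255]
ee_rot: [[-0.0, 0.001, 1.0], [0.001, 1.0, -0.001], [-1.0, 0.001, -0.0]]
wrist_force: [-0.0, 0.5, -2.1]
gripper_width: 0.591
```

Request:
play_rows(commands=[{"fingers":1,"tx":0,"ty":0.045,"tz":0,"ax":0,"ay":0,"az":0},{"fingers":1,"tx":0,"ty":0.095,"tz":0,"ax":0,"ay":0,"az":0},{"fingers":1,"tx":0,"ty":0.145,"tz":0,"ax":0,"ay":0,"az":0},{"fingers":1,"tx":0,"ty":0.195,"tz":0,"ax":0,"ay":0,"az":0},{"fingers":1,"tx":0,"ty":0.242,"tz":0,"ax":0,"ay":0,"az":0}])

```text
time_s: 11.1
tcp_pos: [0.4731, 0.3078, 0.2258]
ee_rot: [[0.0, 0.0, 1.0], [0.001, 1.0, -0.0], [-1.0, 0.001, 0.0]]
wrist_force: [0.9, -0.5, -2.1]
gripper_width: 0.59
```

Request:
play_rows(commands=[{"fingers":1,"tx":0,"ty":0,"tz":0,"ax":0,"ay":0,"az":0},{"fingers":1,"tx":0,"ty":0,"tz":0,"ax":0,"ay":0,"az":0}])

```text
time_s: 11.27
tcp_pos: [0.4731, 0.3076, 0.2249]
ee_rot: [[-0.001, -0.002, 1.0], [-0.0, 1.0, 0.002], [-1.0, -0.0, -0.001]]
wrist_force: [-0.5, -0.9, -1.0]
gripper_width: 0.594
```

```bash
python3 look.py case1.png
```

```text
11.2667 [0.4731 0.3076 0.2249] [-0.4751 -0.9352 -1.0459] [  49.4653   16.8977   -9.6733   -0.0236  -63.4612 -139.3378]
top 115 192
scene 380 170
```

View pics/case1.png

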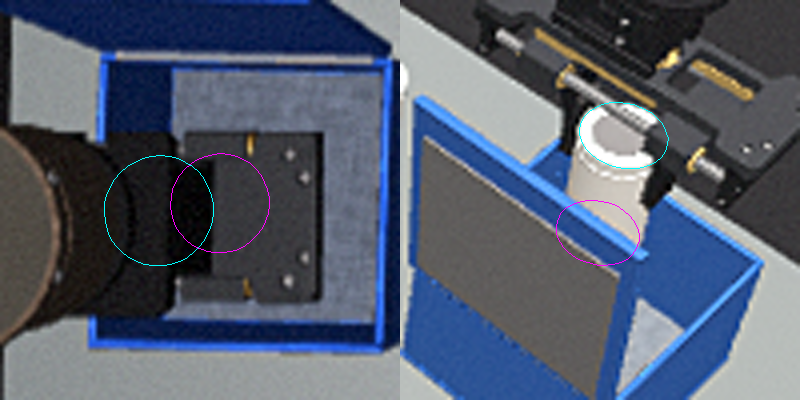

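Request:
play_rows(commands=[{"fingers":1,"tx":0.03,"ty":0,"tz":0,"ax":0,"ay":0,"az":0},{"fingers":1,"tx":0.075,"ty":0,"tz":0,"ax":0,"ay":0,"az":0},{"fingers":1,"tx":0.12,"ty":0,"tz":0,"ax":0,"ay":0,"az":0},{"fingers":1,"tx":0.155,"ty":0,"tz":0,"ax":0,"ay":0,"az":0},{"fingers":1,"tx":0.17,"ty":0,"tz":0,"ax":0,"ay":0,"az":0}])

```text
time_s: 11.78
tcp_pos: [0.4719, 0.3025, 0.0942]
ee_rot: [[-0.005, 0.003, 1.0], [-0.005, 1.0, -0.003], [-1.0, -0.005, -0.005]]
wrist_force: [-0.8, -0.3, -0.9]
gripper_width: 0.587
```

Request:
play_rows(commands=[{"fingers":1,"tx":0.003,"ty":0,"tz":0,"ax":0,"ay":0,"az":0},{"fingers":1,"tx":0.006,"ty":0,"tz":0,"ax":0,"ay":0,"az":0},{"fingers":1,"tx":0.008,"ty":0,"tz":0,"ax":0,"ay":0,"az":0},{"fingers":1,"tx":0.008,"ty":0,"tz":0,"ax":0,"ay":0,"az":0}])

```text
time_s: 12.12
tcp_pos: [0.4743, 0.306, 0.093]
ee_rot: [[0.002, 0.001, 1.0], [0.002, 1.0, -0.001], [-1.0, 0.002, 0.002]]
wrist_force: [0.6, -0.1, -1.9]
gripper_width: 0.589
```

Seven millimetres to the floor; slow approach.

Request:
play_rows(commands=[{"fingers":1,"tx":0.0015,"ty":0,"tz":0,"ax":0,"ay":0,"az":0},{"fingers":1,"tx":0.003,"ty":0,"tz":0,"ax":0,"ay":0,"az":0},{"fingers":1,"tx":0.0045,"ty":0,"tz":0,"ax":0,"ay":0,"az":0},{"fingers":1,"tx":0.006,"ty":0,"tz":0,"ax":0,"ay":0,"az":0},{"fingers":1,"tx":0.007,"ty":0,"tz":0,"ax":0,"ay":0,"az":0}])

```text
time_s: 12.53
tcp_pos: [0.4736, 0.3059, 0.0865]
ee_rot: [[0.0, 0.0, 1.0], [0.0, 1.0, -0.0], [-1.0, 0.0, 0.0]]
wrist_force: [0.0, -0.7, -1.2]
gripper_width: 0.588
```

Request:
play_rows(commands=[{"fingers":1,"tx":0.0007,"ty":0,"tz":0,"ax":0,"ay":0,"az":0},{"fingers":1,"tx":0.0014,"ty":0,"tz":0,"ax":0,"ay":0,"az":0}])

```text
time_s: 12.7
tcp_pos: [0.4739, 0.3059, 0.086]
ee_rot: [[0.001, -0.0, 1.0], [-0.0, 1.0, 0.0], [-1.0, -0.0, 0.001]]
wrist_force: [-1.2, -0.5, 4.6]
gripper_width: 0.587
```

Request:
play_rows(commands=[{"fingers":-0.4,"tx":0,"ty":0,"tz":0,"ax":0,"ay":0,"az":0},{"fingers":-0.7,"tx":0,"ty":0,"tz":0,"ax":0,"ay":0,"az":0},{"fingers":-0.7,"tx":0,"ty":0,"tz":0,"ax":0,"ay":0,"az":0},{"fingers":-0.7,"tx":0,"ty":0,"tz":0,"ax":0,"ay":0,"az":0}])

```text
time_s: 13.03
tcp_pos: [0.4737, 0.3059, 0.0853]
ee_rot: [[0.0, 0.001, 1.0], [0.0, 1.0, -0.001], [-1.0, 0.0, 0.0]]
wrist_force: [-0.1, 0.8, 0.8]
gripper_width: 0.795
```

Request:
play_rows(commands=[{"fingers":-0.7,"tx":-0.02,"ty":0,"tz":0,"ax":0,"ay":0,"az":0},{"fingers":-0.7,"tx":-0.06,"ty":0,"tz":0,"ax":0,"ay":0,"az":0},{"fingers":-0.7,"tx":-0.1,"ty":0,"tz":0,"ax":0,"ay":0,"az":0},{"fingers":-0.7,"tx":-0.145,"ty":0,"tz":0,"ax":0,"ay":0,"az":0},{"fingers":-0.7,"tx":-0.17,"ty":0,"tz":0,"ax":0,"ay":0,"az":0}])

```text
time_s: 13.45
tcp_pos: [0.4748, 0.3067, 0.2169]
ee_rot: [[0.004, -0.0, 1.0], [0.003, 1.0, 0.0], [-1.0, 0.003, 0.004]]
wrist_force: [0.5, -0.3, 0.7]
gripper_width: 0.851
```

```bash
cat > m2.py <<'E'
from fit import *
np.set_printoptions(precision=4,suppress=True)
c=viewer.capture('scene'); L=spotter.silhouettes('sleeve_a',c)
for f in L: print(f['score'],f['uv'],f['region'].sum())
f=min(L,key=lambda f:np.hypot(*(np.array(f['uv'])-(368,200))))
print(fit([c],[f['region']],lambda c,p:hullmask(c,cyl(*p,.026,0,.095)),[.435,.086],np.array([.01,.01])))
h=cv2.cvtColor(c['image'],cv2.COLOR_RGB2HSV); g=cv2.cvtColor(c['image'],cv2.COLOR_RGB2GRAY)
s=c['image'][160:300,340:500,::-1]; cv2.imwrite('pics/s2.png',cv2.resize(s,None,fx=4,fy=4,interpolation=cv2.INTER_CUBIC))
E
python3 m2.py
```

```text
0.73 [368.9, 198.1] 496
0.25 [411.5, 234.4] 2622
(array([0.4354, 0.0891]), np.float64(0.11892853173279982))
```

View pics/s2.png

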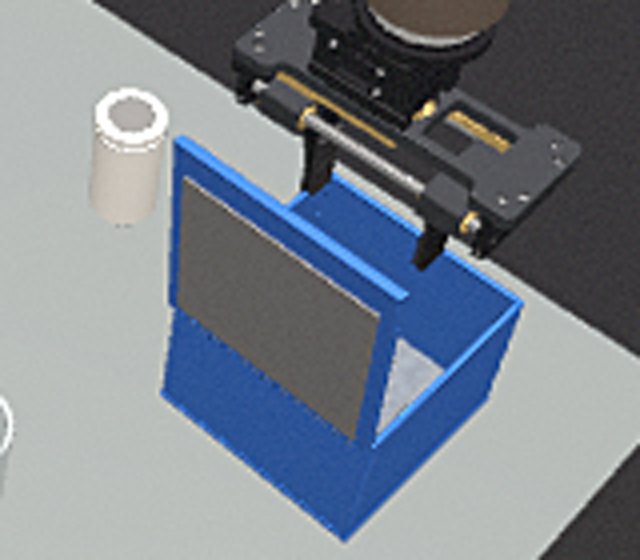

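Request:
play_rows(commands=[{"fingers":-1,"tx":0,"ty":-0.05,"tz":-0.01,"ax":0,"ay":0,"az":0},{"fingers":-1,"tx":0,"ty":-0.104,"tz":-0.02,"ax":0,"ay":0,"az":0},{"fingers":-1,"tx":0,"ty":-0.158,"tz":-0.03,"ax":0,"ay":0,"az":0},{"fingers":-1,"tx":0,"ty":-0.212,"tz":-0.041,"ax":0,"ay":0,"az":0},{"fingers":-1,"tx":0,"ty":-0.265,"tz":-0.0527,"ax":0,"ay":0,"az":0}])

```text
time_s: 13.97
tcp_pos: [0.4327, 0.1052, 0.2119]
ee_rot: [[-0.002, -0.0, 1.0], [-0.001, 1.0, 0.0], [-1.0, -0.001, -0.002]]
wrist_force: [1.5, -0.6, -0.2]
gripper_width: 0.997
```

Request:
play_rows(commands=[{"fingers":-1,"tx":0,"ty":-0.0265,"tz":0,"ax":0,"ay":0,"az":0},{"fingers":-1,"tx":0.04,"ty":-0.0265,"tz":0,"ax":0,"ay":0,"az":0},{"fingers":-1,"tx":0.07,"ty":-0.0265,"tz":0,"ax":0,"ay":0,"az":0},{"fingers":-1,"tx":0.07,"ty":-0.0265,"tz":0,"ax":0,"ay":0,"az":0}])

```text
time_s: 14.3
tcp_pos: [0.4306, 0.0851, 0.1562]
ee_rot: [[-0.009, 0.003, 1.0], [-0.004, 1.0, -0.003], [-1.0, -0.004, -0.009]]
wrist_force: [-0.4, -0.3, 0.2]
gripper_width: 0.999
```

Request:
play_rows(commands=[{"fingers":-1,"tx":0.035,"ty":0,"tz":0,"ax":0,"ay":0,"az":0},{"fingers":-1,"tx":0.07,"ty":0,"tz":0,"ax":0,"ay":0,"az":0},{"fingers":-1,"tx":0.1,"ty":0,"tz":0,"ax":0,"ay":0,"az":0},{"fingers":-1,"tx":0.1,"ty":0,"tz":0,"ax":0,"ay":0,"az":0},{"fingers":-1,"tx":0.1,"ty":0,"tz":0,"ax":0,"ay":0,"az":0}])

```text
time_s: 14.72
tcp_pos: [0.4339, 0.0873, 0.0853]
ee_rot: [[-0.002, -0.0, 1.0], [-0.002, 1.0, 0.0], [-1.0, -0.002, -0.002]]
wrist_force: [-0.3, 0.2, -0.1]
gripper_width: 1.001
```

Request:
play_rows(commands=[{"fingers":-0.2,"tx":0.0055,"ty":0.0007,"tz":0.0015,"ax":0,"ay":0,"az":0},{"fingers":0,"tx":0.0055,"ty":0.0007,"tz":0.0015,"ax":0,"ay":0,"az":0},{"fingers":1,"tx":0.0055,"ty":0.0007,"tz":0.0015,"ax":0,"ay":0,"az":0},{"fingers":1,"tx":0.0055,"ty":0.0007,"tz":0.0015,"ax":0,"ay":0,"az":0},{"fingers":1,"tx":0.0055,"ty":0.0007,"tz":0.0015,"ax":0,"ay":0,"az":0}])

```text
time_s: 15.13
tcp_pos: [0.4355, 0.088, 0.082]
ee_rot: [[0.001, 0.0, 1.0], [0.001, 1.0, -0.0], [-1.0, 0.001, 0.001]]
wrist_force: [0.1, 0.2, 0.2]
gripper_width: 0.709
```

Request:
play_rows(commands=[{"fingers":1,"tx":0,"ty":0,"tz":0,"ax":0,"ay":0,"az":0},{"fingers":1,"tx":0,"ty":0,"tz":0,"ax":0,"ay":0,"az":0},{"fingers":1,"tx":0,"ty":0,"tz":0,"ax":0,"ay":0,"az":0},{"fingers":1,"tx":0,"ty":0,"tz":0,"ax":0,"ay":0,"az":0}])

```text
time_s: 15.47
tcp_pos: [0.4353, 0.088, 0.0817]
ee_rot: [[0.001, 0.0, 1.0], [0.0, 1.0, -0.0], [-1.0, 0.0, 0.001]]
wrist_force: [-1.8, 1.5, 3.8]
gripper_width: 0.597
```

Request:
play_rows(commands=[{"fingers":1,"tx":-0.01,"ty":0,"tz":0,"ax":0,"ay":0,"az":0},{"fingers":1,"tx":-0.05,"ty":0,"tz":0,"ax":0,"ay":0,"az":0},{"fingers":1,"tx":-0.1,"ty":0,"tz":0,"ax":0,"ay":0,"az":0},{"fingers":1,"tx":-0.14,"ty":0,"tz":0,"ax":0,"ay":0,"az":0},{"fingers":1,"tx":-0.16,"ty":0,"tz":0,"ax":0,"ay":0,"az":0}])

```text
time_s: 15.88
tcp_pos: [0.4364, 0.0882, 0.2052]
ee_rot: [[0.006, -0.0, 1.0], [0.002, 1.0, 0.0], [-1.0, 0.002, 0.006]]
wrist_force: [0.8, -0.7, -0.8]
gripper_width: 0.594
```

Request:
play_rows(commands=[{"fingers":1,"tx":0,"ty":-0.011,"tz":0.045,"ax":0,"ay":0,"az":0},{"fingers":1,"tx":0,"ty":-0.023,"tz":0.095,"ax":0,"ay":0,"az":0},{"fingers":1,"tx":0,"ty":-0.035,"tz":0.145,"ax":0,"ay":0,"az":0},{"fingers":1,"tx":0,"ty":-0.047,"tz":0.195,"ax":0,"ay":0,"az":0},{"fingers":1,"tx":0,"ty":-0.0583,"tz":0.2407,"ax":0,"ay":0,"az":0}])

```text
time_s: 16.3
tcp_pos: [0.617, 0.0431, 0.2008]
ee_rot: [[-0.001, 0.001, 1.0], [-0.0, 1.0, -0.001], [-1.0, -0.0, -0.001]]
wrist_force: [0.0, 1.1, -1.4]
gripper_width: 0.595
```

Request:
play_rows(commands=[{"fingers":1,"tx":0,"ty":0,"tz":0,"ax":0,"ay":0,"az":0},{"fingers":1,"tx":0,"ty":0,"tz":0,"ax":0,"ay":0,"az":0},{"fingers":1,"tx":0,"ty":0,"tz":0,"ax":0,"ay":0,"az":0}])

```text
time_s: 16.55
tcp_pos: [0.6146, 0.0436, 0.2002]
ee_rot: [[-0.003, 0.001, 1.0], [-0.0, 1.0, -0.001], [-1.0, -0.0, -0.003]]
wrist_force: [-0.1, -0.6, -1.8]
gripper_width: 0.594
```

```bash
python3 look.py pin2.png .0817
```

```text
16.55 [0.6146 0.0436 0.2002] [-0.0668 -0.63   -1.7961] [  19.0758   23.0086   -4.1852   -0.0367  -62.9714 -109.1333]
top 244 125
scene 266 151
```

View pics/pin2.png

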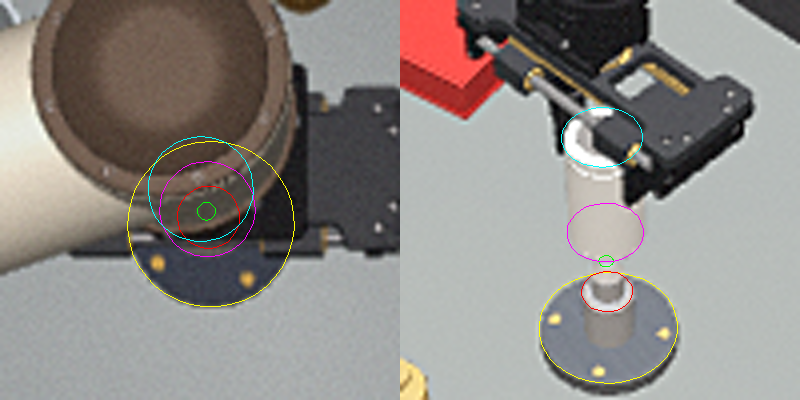

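Request:
play_rows(commands=[{"fingers":1,"tx":0.014,"ty":0.001,"tz":0.0015,"ax":0,"ay":0,"az":0},{"fingers":1,"tx":0.028,"ty":0.001,"tz":0.0015,"ax":0,"ay":0,"az":0},{"fingers":1,"tx":0.042,"ty":0.001,"tz":0.0015,"ax":0,"ay":0,"az":0},{"fingers":1,"tx":0.056,"ty":0.001,"tz":0.0015,"ax":0,"ay":0,"az":0},{"fingers":1,"tx":0.064,"ty":0.001,"tz":0.0015,"ax":0,"ay":0,"az":0}])

```text
time_s: 17.07
tcp_pos: [0.6155, 0.0446, 0.1509]
ee_rot: [[-0.003, 0.001, 1.0], [-0.001, 1.0, -0.001], [-1.0, -0.001, -0.003]]
wrist_force: [-1.0, -0.1, -1.5]
gripper_width: 0.598
```

Request:
play_rows(commands=[{"fingers":1,"tx":0.003,"ty":0,"tz":0,"ax":0,"ay":0,"az":0},{"fingers":1,"tx":0.006,"ty":0,"tz":0,"ax":0,"ay":0,"az":0},{"fingers":1,"tx":0.009,"ty":0,"tz":0,"ax":0,"ay":0,"az":0},{"fingers":1,"tx":0.012,"ty":0,"tz":0,"ax":0,"ay":0,"az":0},{"fingers":1,"tx":0.015,"ty":0,"tz":0,"ax":0,"ay":0,"az":0}])

```text
time_s: 17.48
tcp_pos: [0.6171, 0.0448, 0.1423]
ee_rot: [[0.001, 0.0, 1.0], [0.0, 1.0, -0.0], [-1.0, 0.0, 0.001]]
wrist_force: [0.4, 0.5, -1.5]
gripper_width: 0.594
```

Request:
play_rows(commands=[{"fingers":1,"tx":0.0015,"ty":0,"tz":0,"ax":0,"ay":0,"az":0},{"fingers":1,"tx":0.003,"ty":0,"tz":0,"ax":0,"ay":0,"az":0},{"fingers":1,"tx":0.0045,"ty":0,"tz":0,"ax":0,"ay":0,"az":0}])

```text
time_s: 17.73
tcp_pos: [0.6169, 0.0447, 0.1388]
ee_rot: [[0.0, 0.0, 1.0], [0.0, 1.0, -0.0], [-1.0, 0.0, 0.0]]
wrist_force: [0.4, 0.2, -1.7]
gripper_width: 0.592
```

Request:
play_rows(commands=[{"fingers":1,"tx":0.0015,"ty":0,"tz":0,"ax":0,"ay":0,"az":0},{"fingers":1,"tx":0.003,"ty":0,"tz":0,"ax":0,"ay":0,"az":0},{"fingers":1,"tx":0.0045,"ty":0,"tz":0,"ax":0,"ay":0,"az":0},{"fingers":1,"tx":0.006,"ty":0,"tz":0,"ax":0,"ay":0,"az":0}])

```text
time_s: 18.07
tcp_pos: [0.6168, 0.0447, 0.1341]
ee_rot: [[0.0, 0.001, 1.0], [0.0, 1.0, -0.001], [-1.0, 0.0, 0.0]]
wrist_force: [-0.1, -0.1, -1.8]
gripper_width: 0.595
```

Request:
play_rows(commands=[{"fingers":1,"tx":0.0015,"ty":0,"tz":0,"ax":0,"ay":0,"az":0},{"fingers":1,"tx":0.003,"ty":0,"tz":0,"ax":0,"ay":0,"az":0},{"fingers":1,"tx":0.0045,"ty":0,"tz":0,"ax":0,"ay":0,"az":0},{"fingers":1,"tx":0.006,"ty":0,"tz":0,"ax":0,"ay":0,"az":0}])

```text
time_s: 18.4
tcp_pos: [0.6168, 0.0447, 0.1295]
ee_rot: [[-0.0, 0.0, 1.0], [-0.0, 1.0, -0.0], [-1.0, -0.0, -0.0]]
wrist_force: [0.1, 0.3, -0.6]
gripper_width: 0.597
```

Request:
play_rows(commands=[{"fingers":1,"tx":0.001,"ty":0,"tz":0,"ax":0,"ay":0,"az":0},{"fingers":1,"tx":0.002,"ty":0,"tz":0,"ax":0,"ay":0,"az":0},{"fingers":1,"tx":0.0025,"ty":0,"tz":0,"ax":0,"ay":0,"az":0}])

```text
time_s: 18.65
tcp_pos: [0.6167, 0.0447, 0.1277]
ee_rot: [[-0.0, 0.001, 1.0], [-0.0, 1.0, -0.001], [-1.0, -0.0, -0.0]]
wrist_force: [-0.4, -0.7, -1.8]
gripper_width: 0.596
```

Request:
play_rows(commands=[{"fingers":1,"tx":0.001,"ty":0,"tz":0,"ax":0,"ay":0,"az":0},{"fingers":1,"tx":0.002,"ty":0,"tz":0,"ax":0,"ay":0,"az":0}])

```text
time_s: 18.82
tcp_pos: [0.6168, 0.0447, 0.1263]
ee_rot: [[0.0, 0.0, 1.0], [0.0, 1.0, -0.0], [-1.0, 0.0, 0.0]]
wrist_force: [0.4, 0.0, -1.4]
gripper_width: 0.593
```

Request:
play_rows(commands=[{"fingers":1,"tx":0.0008,"ty":0,"tz":0,"ax":0,"ay":0,"az":0},{"fingers":1,"tx":0.0015,"ty":0,"tz":0,"ax":0,"ay":0,"az":0}])

```text
time_s: 18.98
tcp_pos: [0.6167, 0.0447, 0.1251]
ee_rot: [[-0.0, 0.0, 1.0], [0.0, 1.0, -0.0], [-1.0, 0.0, -0.0]]
wrist_force: [0.6, 0.0, -1.6]
gripper_width: 0.59
```

Request:
play_rows(commands=[{"fingers":1,"tx":0.0007,"ty":0,"tz":0,"ax":0,"ay":0,"az":0},{"fingers":1,"tx":0.0013,"ty":0,"tz":0,"ax":0,"ay":0,"az":0}])

```text
time_s: 19.15
tcp_pos: [0.617, 0.0448, 0.1244]
ee_rot: [[0.001, 0.0, 1.0], [0.0, 1.0, -0.0], [-1.0, 0.0, 0.001]]
wrist_force: [0.2, 0.0, -0.3]
gripper_width: 0.595
```

Request:
play_rows(commands=[{"fingers":1,"tx":0.0006,"ty":0,"tz":0,"ax":0,"ay":0,"az":0},{"fingers":1,"tx":0.0006,"ty":0,"tz":0,"ax":0,"ay":0,"az":0}])

```text
time_s: 19.32
tcp_pos: [0.6171, 0.0449, 0.1243]
ee_rot: [[0.001, 0.0, 1.0], [0.0, 1.0, -0.0], [-1.0, 0.0, 0.001]]
wrist_force: [-1.2, 0.4, 1.9]
gripper_width: 0.595
```

Request:
play_rows(commands=[{"fingers":1,"tx":0.0007,"ty":0,"tz":0,"ax":0,"ay":0,"az":0},{"fingers":1,"tx":0.0007,"ty":0,"tz":0,"ax":0,"ay":0,"az":0}])

```text
time_s: 19.48
tcp_pos: [0.6173, 0.0449, 0.1241]
ee_rot: [[0.002, 0.0, 1.0], [0.0, 1.0, -0.0], [-1.0, 0.0, 0.002]]
wrist_force: [-0.5, 0.1, 4.2]
gripper_width: 0.593
```

Request:
play_rows(commands=[{"fingers":1,"tx":-0.01,"ty":0,"tz":0,"ax":0,"ay":0,"az":0},{"fingers":1,"tx":-0.04,"ty":0,"tz":0,"ax":0,"ay":0,"az":0},{"fingers":1,"tx":-0.075,"ty":0,"tz":0,"ax":0,"ay":0,"az":0},{"fingers":1,"tx":-0.1,"ty":0,"tz":0,"ax":0,"ay":0,"az":0}])

```text
time_s: 19.82
tcp_pos: [0.6169, 0.0445, 0.1997]
ee_rot: [[0.0, 0.0, 1.0], [-0.0, 1.0, -0.0], [-1.0, -0.0, 0.0]]
wrist_force: [0.6, 0.5, -1.1]
gripper_width: 0.593
```

Request:
play_rows(commands=[{"fingers":1,"tx":0,"ty":-0.036,"tz":-0.015,"ax":0,"ay":0,"az":0},{"fingers":1,"tx":0,"ty":-0.08,"tz":-0.033,"ax":0,"ay":0,"az":0},{"fingers":1,"tx":0,"ty":-0.127,"tz":-0.052,"ax":0,"ay":0,"az":0},{"fingers":1,"tx":0,"ty":-0.174,"tz":-0.071,"ax":0,"ay":0,"az":0},{"fingers":1,"tx":0,"ty":-0.222,"tz":-0.09,"ax":0,"ay":0,"az":0}])

```text
time_s: 20.23
tcp_pos: [0.5477, -0.123, 0.198]
ee_rot: [[-0.001, -0.0, 1.0], [0.0, 1.0, 0.0], [-1.0, 0.0, -0.001]]
wrist_force: [0.8, -0.6, -2.0]
gripper_width: 0.597
```

Request:
play_rows(commands=[{"fingers":1,"tx":0,"ty":-0.047,"tz":-0.019,"ax":0,"ay":0,"az":0},{"fingers":1,"tx":0,"ty":-0.094,"tz":-0.038,"ax":0,"ay":0,"az":0},{"fingers":1,"tx":0,"ty":-0.141,"tz":-0.057,"ax":0,"ay":0,"az":0},{"fingers":1,"tx":0,"ty":-0.185,"tz":-0.075,"ax":0,"ay":0,"az":0},{"fingers":1,"tx":0,"ty":-0.222,"tz":-0.09,"ax":0,"ay":0,"az":0}])

```text
time_s: 20.65
tcp_pos: [0.4798, -0.2901, 0.198]
ee_rot: [[-0.001, 0.002, 1.0], [0.0, 1.0, -0.002], [-1.0, 0.0, -0.001]]
wrist_force: [0.8, -0.5, -1.3]
gripper_width: 0.595
```

Request:
play_rows(commands=[{"fingers":1,"tx":0,"ty":0,"tz":0,"ax":0,"ay":0,"az":0},{"fingers":1,"tx":0.03,"ty":0,"tz":0,"ax":0,"ay":0,"az":0},{"fingers":1,"tx":0.07,"ty":0,"tz":0,"ax":0,"ay":0,"az":0},{"fingers":1,"tx":0.1,"ty":0,"tz":0,"ax":0,"ay":0,"az":0},{"fingers":1,"tx":0.12,"ty":0,"tz":0,"ax":0,"ay":0,"az":0}])

```text
time_s: 21.07
tcp_pos: [0.4797, -0.2876, 0.1055]
ee_rot: [[-0.004, 0.002, 1.0], [0.002, 1.0, -0.002], [-1.0, 0.002, -0.004]]
wrist_force: [-0.5, -0.1, -1.7]
gripper_width: 0.595
```

Request:
play_rows(commands=[{"fingers":1,"tx":0.005,"ty":0,"tz":0,"ax":0,"ay":0,"az":0},{"fingers":1,"tx":0.01,"ty":0,"tz":0,"ax":0,"ay":0,"az":0},{"fingers":1,"tx":0.012,"ty":0,"tz":0,"ax":0,"ay":0,"az":0},{"fingers":1,"tx":0.012,"ty":0,"tz":0,"ax":0,"ay":0,"az":0}])

```text
time_s: 21.4
tcp_pos: [0.4822, -0.2883, 0.0999]
ee_rot: [[0.001, 0.0, 1.0], [-0.0, 1.0, -0.0], [-1.0, -0.0, 0.001]]
wrist_force: [1.1, -0.3, -1.8]
gripper_width: 0.594
```

Request:
play_rows(commands=[{"fingers":1,"tx":0.004,"ty":0,"tz":0,"ax":0,"ay":0,"az":0},{"fingers":1,"tx":0.008,"ty":0,"tz":0,"ax":0,"ay":0,"az":0},{"fingers":1,"tx":0.011,"ty":0,"tz":0,"ax":0,"ay":0,"az":0},{"fingers":1,"tx":0.013,"ty":0,"tz":0,"ax":0,"ay":0,"az":0},{"fingers":1,"tx":0.014,"ty":0,"tz":0,"ax":0,"ay":0,"az":0}])

```text
time_s: 21.82
tcp_pos: [0.4815, -0.2882, 0.0885]
ee_rot: [[-0.0, 0.001, 1.0], [0.0, 1.0, -0.001], [-1.0, 0.0, -0.0]]
wrist_force: [-0.1, 0.4, -1.1]
gripper_width: 0.594
```

Request:
play_rows(commands=[{"fingers":1,"tx":0.001,"ty":0,"tz":0,"ax":0,"ay":0,"az":0},{"fingers":1,"tx":0.002,"ty":0,"tz":0,"ax":0,"ay":0,"az":0},{"fingers":1,"tx":0.003,"ty":0,"tz":0,"ax":0,"ay":0,"az":0}])

```text
time_s: 22.07
tcp_pos: [0.4817, -0.2883, 0.0867]
ee_rot: [[-0.0, 0.0, 1.0], [-0.0, 1.0, -0.0], [-1.0, -0.0, -0.0]]
wrist_force: [-1.2, 1.5, 5.5]
gripper_width: 0.593
```

Request:
play_rows(commands=[{"fingers":0,"tx":0,"ty":0,"tz":0,"ax":0,"ay":0,"az":0},{"fingers":-1,"tx":0,"ty":0,"tz":0,"ax":0,"ay":0,"az":0},{"fingers":-1,"tx":0,"ty":0,"tz":0,"ax":0,"ay":0,"az":0},{"fingers":-1,"tx":0,"ty":0,"tz":0,"ax":0,"ay":0,"az":0}])

```text
time_s: 22.4
tcp_pos: [0.4819, -0.2883, 0.0867]
ee_rot: [[0.001, 0.0, 1.0], [-0.0, 1.0, -0.0], [-1.0, -0.0, 0.001]]
wrist_force: [0.1, -0.3, -0.1]
gripper_width: 0.742
```

Request:
play_rows(commands=[{"fingers":-1,"tx":-0.04,"ty":0,"tz":0,"ax":0,"ay":0,"az":0},{"fingers":-1,"tx":-0.09,"ty":0,"tz":0,"ax":0,"ay":0,"az":0},{"fingers":-1,"tx":-0.145,"ty":0,"tz":0,"ax":0,"ay":0,"az":0},{"fingers":-1,"tx":-0.2,"ty":0,"tz":0,"ax":0,"ay":0,"az":0},{"fingers":-1,"tx":-0.255,"ty":0,"tz":0,"ax":0,"ay":0,"az":0}])

```text
time_s: 22.82
tcp_pos: [0.4812, -0.2882, 0.2799]
ee_rot: [[0.0, 0.0, 1.0], [-0.0, 1.0, -0.0], [-1.0, -0.0, 0.0]]
wrist_force: [0.5, -0.9, -0.4]
gripper_width: 0.992
```

Request:
play_rows(commands=[{"fingers":1,"tx":0,"ty":0.05,"tz":0.02,"ax":0,"ay":0,"az":0},{"fingers":1,"tx":0,"ty":0.1,"tz":0.04,"ax":0,"ay":0,"az":0},{"fingers":1,"tx":0,"ty":0.15,"tz":0.058,"ax":0,"ay":0,"az":0},{"fingers":1,"tx":0,"ty":0.2,"tz":0.078,"ax":0,"ay":0,"az":0},{"fingers":1,"tx":0,"ty":0.25,"tz":0.097,"ax":0,"ay":0,"az":0}])

```text
time_s: 23.23
tcp_pos: [0.5548, -0.0991, 0.2782]
ee_rot: [[0.001, 0.001, 1.0], [0.0, 1.0, -0.001], [-1.0, 0.0, 0.001]]
wrist_force: [1.0, -0.8, -0.6]
gripper_width: 0.71
```

Request:
play_rows(commands=[{"fingers":1,"tx":0,"ty":0.05,"tz":0.02,"ax":0,"ay":0,"az":0},{"fingers":1,"tx":0,"ty":0.1,"tz":0.04,"ax":0,"ay":0,"az":0},{"fingers":1,"tx":0,"ty":0.15,"tz":0.06,"ax":0,"ay":0,"az":0},{"fingers":1,"tx":0,"ty":0.2,"tz":0.08,"ax":0,"ay":0,"az":0},{"fingers":1,"tx":0,"ty":0.25,"tz":0.1,"ax":0,"ay":0,"az":0}])

```text
time_s: 23.65
tcp_pos: [0.6299, 0.0887, 0.2779]
ee_rot: [[0.001, 0.0, 1.0], [0.0, 1.0, -0.0], [-1.0, 0.0, 0.001]]
wrist_force: [1.1, 0.1, -0.3]
gripper_width: 0.323
```

```bash
python3 - <<'E'
from fit import *
np.set_printoptions(precision=4,suppress=True)
print(r.sense()['tcp_pos'],r.sense()['joints'])
cs=[viewer.capture('top'),viewer.capture('scene')]
for i,c in enumerate(cs):
    save(c,'lid%d.png'%i)
c=cs[1]
h=cv2.cvtColor(c['image'],cv2.COLOR_RGB2HSV)
b=comp((abs(h[...,0].astype(int)-110)<14)&(h[...,1]>120)&(h[...,2]>30),(430,280))
print(b.sum(),fit([c],[b],casem,[.473,.306,-.02,1.69],np.array([.005,.005,.03,.1])))
E
```

```text
[0.6299 0.0887 0.2779] [  22.5684   21.93      5.5096    0.0042  -73.5482 -112.5811]
5541 (array([ 0.4729,  0.3076, -0.0106,  1.697 ]), np.float64(0.022845412707346968))
```

View pics/lid1.png

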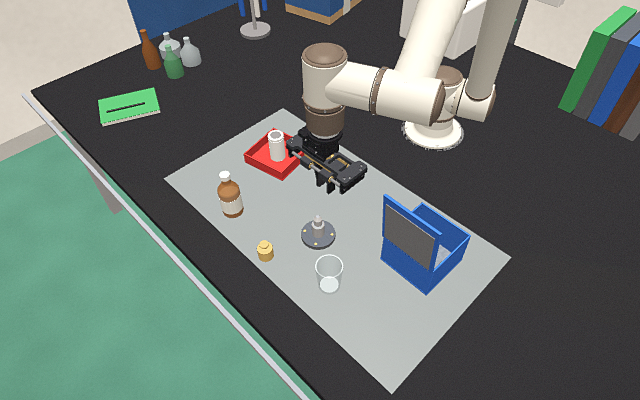

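Request:
play_rows(commands=[{"fingers":1,"tx":-0.009,"ty":0.05,"tz":0,"ax":0,"ay":0,"az":0},{"fingers":1,"tx":-0.009,"ty":0.1,"tz":0,"ax":0,"ay":0,"az":0},{"fingers":1,"tx":-0.009,"ty":0.15,"tz":0,"ax":0,"ay":0,"az":0},{"fingers":1,"tx":-0.009,"ty":0.2,"tz":0,"ax":0,"ay":0,"az":0},{"fingers":1,"tx":-0.009,"ty":0.25,"tz":0,"ax":0,"ay":0,"az":0}])

```text
time_s: 24.17
tcp_pos: [0.6294, 0.2755, 0.2847]
ee_rot: [[0.0, 0.001, 1.0], [0.0, 1.0, -0.001], [-1.0, 0.0, 0.0]]
wrist_force: [0.6, 0.8, -0.2]
gripper_width: 0.005
```

Request:
play_rows(commands=[{"fingers":1,"tx":0,"ty":0.025,"tz":0,"ax":0,"ay":0,"az":0},{"fingers":1,"tx":0,"ty":0.04,"tz":0,"ax":0,"ay":0,"az":0},{"fingers":1,"tx":0,"ty":0.04,"tz":0,"ax":0,"ay":0,"az":0},{"fingers":1,"tx":0,"ty":0.04,"tz":0,"ax":0,"ay":0,"az":0}])

```text
time_s: 24.5
tcp_pos: [0.6296, 0.3034, 0.2843]
ee_rot: [[-0.001, 0.001, 1.0], [-0.001, 1.0, -0.001], [-1.0, -0.001, -0.001]]
wrist_force: [0.0, -0.9, -0.1]
gripper_width: 0.008
```

Request:
play_rows(commands=[{"fingers":1,"tx":0,"ty":0,"tz":-0.01,"ax":0,"ay":0,"az":0},{"fingers":1,"tx":0,"ty":0,"tz":-0.02,"ax":0,"ay":0,"az":0},{"fingers":1,"tx":0,"ty":0,"tz":-0.03,"ax":0,"ay":0,"az":0},{"fingers":1,"tx":0,"ty":0,"tz":-0.04,"ax":0,"ay":0,"az":0},{"fingers":1,"tx":0,"ty":0,"tz":-0.05,"ax":0,"ay":0,"az":0}])

```text
time_s: 24.92
tcp_pos: [0.5913, 0.3035, 0.285]
ee_rot: [[0.0, 0.001, 1.0], [0.0, 1.0, -0.001], [-1.0, 0.0, 0.0]]
wrist_force: [-0.1, 0.2, 0.5]
gripper_width: -0.002
```

Request:
play_rows(commands=[{"fingers":1,"tx":0,"ty":0,"tz":-0.007,"ax":0,"ay":0,"az":0},{"fingers":1,"tx":0,"ty":0,"tz":-0.014,"ax":0,"ay":0,"az":0},{"fingers":1,"tx":0,"ty":0,"tz":-0.021,"ax":0,"ay":0,"az":0},{"fingers":1,"tx":0,"ty":0,"tz":-0.028,"ax":0,"ay":0,"az":0}])

```text
time_s: 25.25
tcp_pos: [0.5711, 0.3044, 0.285]
ee_rot: [[0.002, 0.0, 1.0], [0.001, 1.0, -0.0], [-1.0, 0.001, 0.002]]
wrist_force: [1.8, -0.4, 1.6]
gripper_width: 0.004
```

Request:
play_rows(commands=[{"fingers":1,"tx":0,"ty":0,"tz":-0.008,"ax":0,"ay":0,"az":0},{"fingers":1,"tx":0,"ty":0,"tz":-0.016,"ax":0,"ay":0,"az":0},{"fingers":1,"tx":0,"ty":0,"tz":-0.024,"ax":0,"ay":0,"az":0},{"fingers":1,"tx":0.001,"ty":0,"tz":-0.032,"ax":0,"ay":0,"az":0}])

```text
time_s: 25.58
tcp_pos: [0.5466, 0.3046, 0.2837]
ee_rot: [[0.0, 0.0, 1.0], [0.001, 1.0, -0.0], [-1.0, 0.001, 0.0]]
wrist_force: [1.5, 1.1, 0.9]
gripper_width: 0.002
```

Request:
play_rows(commands=[{"fingers":1,"tx":0.002,"ty":0,"tz":-0.01,"ax":0,"ay":0,"az":0},{"fingers":1,"tx":0.004,"ty":0,"tz":-0.02,"ax":0,"ay":0,"az":0},{"fingers":1,"tx":0.006,"ty":0,"tz":-0.03,"ax":0,"ay":0,"az":0},{"fingers":1,"tx":0.008,"ty":0,"tz":-0.04,"ax":0,"ay":0,"az":0}])

```text
time_s: 25.92
tcp_pos: [0.5161, 0.3042, 0.2771]
ee_rot: [[-0.001, 0.0, 1.0], [-0.0, 1.0, -0.0], [-1.0, -0.0, -0.001]]
wrist_force: [2.3, 0.5, -0.7]
gripper_width: 0.006
```

Request:
play_rows(commands=[{"fingers":1,"tx":0.004,"ty":0,"tz":-0.009,"ax":0,"ay":0,"az":0},{"fingers":1,"tx":0.008,"ty":0,"tz":-0.018,"ax":0,"ay":0,"az":0},{"fingers":1,"tx":0.012,"ty":0,"tz":-0.027,"ax":0,"ay":0,"az":0},{"fingers":1,"tx":0.016,"ty":0,"tz":-0.036,"ax":0,"ay":0,"az":0}])

```text
time_s: 26.25
tcp_pos: [0.4894, 0.3043, 0.2653]
ee_rot: [[-0.0, 0.0, 1.0], [0.0, 1.0, -0.0], [-1.0, 0.0, -0.0]]
wrist_force: [1.5, 1.3, 0.7]
gripper_width: 0.004
```

Request:
play_rows(commands=[{"fingers":1,"tx":0.006,"ty":0,"tz":-0.008,"ax":0,"ay":0,"az":0},{"fingers":1,"tx":0.012,"ty":0,"tz":-0.016,"ax":0,"ay":0,"az":0},{"fingers":1,"tx":0.018,"ty":0,"tz":-0.024,"ax":0,"ay":0,"az":0},{"fingers":1,"tx":0.023,"ty":0,"tz":-0.033,"ax":0,"ay":0,"az":0}])

```text
time_s: 26.58
tcp_pos: [0.4647, 0.3041, 0.2477]
ee_rot: [[-0.0, 0.001, 1.0], [-0.001, 1.0, -0.001], [-1.0, -0.001, -0.0]]
wrist_force: [0.9, -0.3, 0.8]
gripper_width: 0.005
```

Request:
play_rows(commands=[{"fingers":1,"tx":0.007,"ty":0,"tz":-0.007,"ax":0,"ay":0,"az":0},{"fingers":1,"tx":0.014,"ty":0,"tz":-0.014,"ax":0,"ay":0,"az":0},{"fingers":1,"tx":0.021,"ty":0,"tz":-0.021,"ax":0,"ay":0,"az":0},{"fingers":1,"tx":0.0285,"ty":0,"tz":-0.028,"ax":0,"ay":0,"az":0}])

```text
time_s: 26.92
tcp_pos: [0.4439, 0.3042, 0.2265]
ee_rot: [[0.0, 0.001, 1.0], [-0.0, 1.0, -0.001], [-1.0, -0.0, 0.0]]
wrist_force: [0.9, -0.3, 0.4]
gripper_width: 0.002
```

Request:
play_rows(commands=[{"fingers":1,"tx":0.008,"ty":0,"tz":-0.006,"ax":0,"ay":0,"az":0},{"fingers":1,"tx":0.016,"ty":0,"tz":-0.011,"ax":0,"ay":0,"az":0},{"fingers":1,"tx":0.025,"ty":0,"tz":-0.016,"ax":0,"ay":0,"az":0},{"fingers":1,"tx":0.034,"ty":0,"tz":-0.021,"ax":0,"ay":0,"az":0}])

```text
time_s: 27.25
tcp_pos: [0.4281, 0.3043, 0.2009]
ee_rot: [[-0.0, 0.001, 1.0], [0.0, 1.0, -0.001], [-1.0, 0.0, -0.0]]
wrist_force: [-0.1, 0.6, 0.2]
gripper_width: 0.008
```

Request:
play_rows(commands=[{"fingers":1,"tx":0.008,"ty":0,"tz":-0.004,"ax":0,"ay":0,"az":0},{"fingers":1,"tx":0.016,"ty":0,"tz":-0.007,"ax":0,"ay":0,"az":0},{"fingers":1,"tx":0.024,"ty":0,"tz":-0.01,"ax":0,"ay":0,"az":0},{"fingers":1,"tx":0.032,"ty":0,"tz":-0.012,"ax":0,"ay":0,"az":0},{"fingers":1,"tx":0.037,"ty":0,"tz":-0.014,"ax":0,"ay":0,"az":0}])

```text
time_s: 27.67
tcp_pos: [0.4178, 0.304, 0.1728]
ee_rot: [[-0.001, 0.001, 1.0], [-0.001, 1.0, -0.001], [-1.0, -0.001, -0.001]]
wrist_force: [1.2, -1.1, 1.0]
gripper_width: 0.007
```

Now the last 30 mm, slowing toward shut (TCP z ≈ 0.143).

Request:
play_rows(commands=[{"fingers":1,"tx":0.005,"ty":0,"tz":-0.001,"ax":0,"ay":0,"az":0},{"fingers":1,"tx":0.01,"ty":0,"tz":-0.002,"ax":0,"ay":0,"az":0},{"fingers":1,"tx":0.015,"ty":0,"tz":-0.004,"ax":0,"ay":0,"az":0},{"fingers":1,"tx":0.02,"ty":0,"tz":-0.005,"ax":0,"ay":0,"az":0}])

```text
time_s: 28.0
tcp_pos: [0.4145, 0.3043, 0.1586]
ee_rot: [[0.0, 0.001, 1.0], [0.0, 1.0, -0.001], [-1.0, 0.0, 0.0]]
wrist_force: [1.0, -0.2, 1.1]
gripper_width: 0.006
```

Request:
play_rows(commands=[{"fingers":1,"tx":0.003,"ty":0,"tz":0,"ax":0,"ay":0,"az":0},{"fingers":1,"tx":0.006,"ty":0,"tz":-0.001,"ax":0,"ay":0,"az":0},{"fingers":1,"tx":0.009,"ty":0,"tz":-0.001,"ax":0,"ay":0,"az":0},{"fingers":1,"tx":0.012,"ty":0,"tz":-0.001,"ax":0,"ay":0,"az":0}])

```text
time_s: 28.33
tcp_pos: [0.4135, 0.3043, 0.1496]
ee_rot: [[-0.0, 0.001, 1.0], [0.0, 1.0, -0.001], [-1.0, 0.0, -0.0]]
wrist_force: [-0.3, 0.4, 0.8]
gripper_width: 0.005
```

Request:
play_rows(commands=[{"fingers":1,"tx":0.0015,"ty":0,"tz":0,"ax":0,"ay":0,"az":0},{"fingers":1,"tx":0.003,"ty":0,"tz":0,"ax":0,"ay":0,"az":0},{"fingers":1,"tx":0.004,"ty":0,"tz":0,"ax":0,"ay":0,"az":0},{"fingers":1,"tx":0.005,"ty":0,"tz":0,"ax":0,"ay":0,"az":0}])

```text
time_s: 28.67
tcp_pos: [0.4136, 0.3043, 0.146]
ee_rot: [[-0.0, 0.0, 1.0], [-0.0, 1.0, -0.0], [-1.0, -0.0, -0.0]]
wrist_force: [-1.0, 0.2, 1.2]
gripper_width: 0.002
```

Request:
play_rows(commands=[{"fingers":1,"tx":0.001,"ty":0,"tz":0,"ax":0,"ay":0,"az":0},{"fingers":1,"tx":0.002,"ty":0,"tz":0,"ax":0,"ay":0,"az":0},{"fingers":1,"tx":0.003,"ty":0,"tz":0,"ax":0,"ay":0,"az":0}])

```text
time_s: 28.92
tcp_pos: [0.4136, 0.3043, 0.1438]
ee_rot: [[0.0, 0.0, 1.0], [0.0, 1.0, -0.0], [-1.0, 0.0, 0.0]]
wrist_force: [0.1, -0.8, 0.1]
gripper_width: 0.001
```

Request:
play_rows(commands=[{"fingers":1,"tx":0.001,"ty":0,"tz":0,"ax":0,"ay":0,"az":0},{"fingers":1,"tx":0.001,"ty":0,"tz":0,"ax":0,"ay":0,"az":0}])

```text
time_s: 29.08
tcp_pos: [0.4137, 0.3043, 0.143]
ee_rot: [[0.0, 0.0, 1.0], [0.0, 1.0, -0.0], [-1.0, 0.0, 0.0]]
wrist_force: [0.7, 0.2, -0.7]
gripper_width: 0.004
```

Request:
play_rows(commands=[{"fingers":1,"tx":0.0008,"ty":0,"tz":0,"ax":0,"ay":0,"az":0},{"fingers":1,"tx":0.0015,"ty":0,"tz":0,"ax":0,"ay":0,"az":0}])

```text
time_s: 29.25
tcp_pos: [0.4138, 0.3044, 0.1428]
ee_rot: [[0.0, 0.0, 1.0], [-0.0, 1.0, -0.0], [-1.0, -0.0, 0.0]]
wrist_force: [-3.8, 0.0, 9.0]
gripper_width: 0.003
```

Request:
play_rows(commands=[{"fingers":1,"tx":0.0005,"ty":0,"tz":0,"ax":0,"ay":0,"az":0},{"fingers":1,"tx":0.0005,"ty":0,"tz":0,"ax":0,"ay":0,"az":0}])

```text
time_s: 29.42
tcp_pos: [0.4138, 0.3044, 0.1429]
ee_rot: [[0.001, -0.0, 1.0], [0.0, 1.0, 0.0], [-1.0, 0.0, 0.001]]
wrist_force: [-2.4, -1.0, 7.8]
gripper_width: 0.003
```

Shut at the expected height with a firm stop. Retreat upward and check.

Request:
play_rows(commands=[{"fingers":1,"tx":-0.01,"ty":0,"tz":0,"ax":0,"ay":0,"az":0},{"fingers":1,"tx":-0.04,"ty":0,"tz":0,"ax":0,"ay":0,"az":0},{"fingers":1,"tx":-0.09,"ty":0,"tz":0,"ax":0,"ay":0,"az":0},{"fingers":1,"tx":-0.14,"ty":0,"tz":0,"ax":0,"ay":0,"az":0},{"fingers":1,"tx":-0.18,"ty":0,"tz":0,"ax":0,"ay":0,"az":0}])

```text
time_s: 29.83
tcp_pos: [0.4141, 0.3045, 0.2796]
ee_rot: [[0.002, 0.0, 1.0], [0.002, 1.0, -0.0], [-1.0, 0.002, 0.002]]
wrist_force: [0.7, 0.3, 0.2]
gripper_width: 0.002
```

Request:
play_rows(commands=[{"fingers":1,"tx":0,"ty":-0.05,"tz":0,"ax":0,"ay":0,"az":0},{"fingers":1,"tx":0,"ty":-0.1,"tz":0,"ax":0,"ay":0,"az":0},{"fingers":1,"tx":0,"ty":-0.15,"tz":0,"ax":0,"ay":0,"az":0},{"fingers":1,"tx":0,"ty":-0.2,"tz":0,"ax":0,"ay":0,"az":0},{"fingers":1,"tx":0,"ty":-0.25,"tz":0,"ax":0,"ay":0,"az":0}])

```text
time_s: 30.25
tcp_pos: [0.4131, 0.1152, 0.2769]
ee_rot: [[0.001, -0.0, 1.0], [0.001, 1.0, 0.0], [-1.0, 0.001, 0.001]]
wrist_force: [0.5, -1.3, 0.0]
gripper_width: 0.002
```

Request:
play_rows(commands=[{"fingers":1,"tx":0,"ty":0,"tz":0,"ax":0,"ay":0,"az":0},{"fingers":1,"tx":0,"ty":0,"tz":0,"ax":0,"ay":0,"az":0},{"fingers":1,"tx":0,"ty":0,"tz":0,"ax":0,"ay":0,"az":0}])

```text
time_s: 30.5
tcp_pos: [0.4138, 0.1169, 0.2769]
ee_rot: [[0.001, 0.001, 1.0], [0.001, 1.0, -0.001], [-1.0, 0.001, 0.001]]
wrist_force: [0.5, 0.6, -0.9]
gripper_width: 0.004
```

```bash
python3 - <<'E'
from fit import *
np.set_printoptions(precision=4,suppress=True)
s=r.sense();print(s['tcp_pos'],s['wrist_force'])
c=viewer.capture('scene');save(c,'end.png')
h=cv2.cvtColor(c['image'],cv2.COLOR_RGB2HSV)
b=comp((abs(h[...,0].astype(int)-110)<14)&(h[...,1]>120)&(h[...,2]>30),(430,280))
print(fit([c],[b],lambda c,p:casem(c,[.473,.307,-.015,p[0]]),[0.1],np.array([.1])))
E
```

```text
[0.4138 0.1169 0.2769] [ 0.4622  0.6115 -0.92  ]
(array([0.025]), np.float64(0.019248021257991632))
```

View pics/end.png

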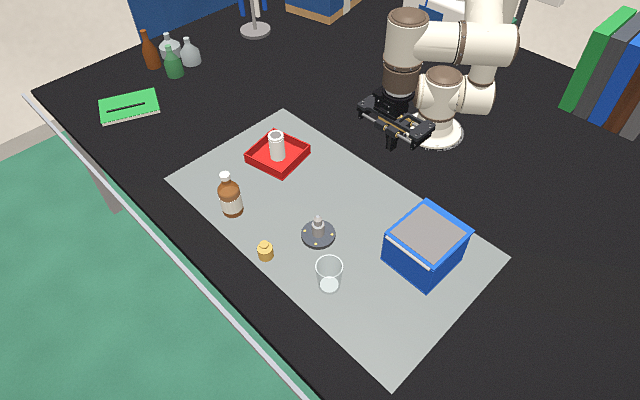

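```bash
python3 -c "
from station import job
print(job.finish_job())"
```

```text
the job is handed in; nothing more can be done
None
```

The job is done and handed in at about 31 s; no verdict was reported.

- **Good sleeve:** the right-hand one slid fully down the pin to the base, with its mouth about 15 mm above the bench. I stood it in the blue case.
- **Tight sleeve:** the left-hand one stopped with its mouth about 43 mm above the bench under about 4 N. I backed it off and stood it in the red tray.
- **Lid:** I pushed it over from behind with about 1–3 N and pressed it down until it stopped firmly. It stopped at the expected shut height, 124 mm, with at most 9 N.

**Last checks:** the final picture shows the lid flat, the tight sleeve upright in the tray, the arm clear, and the beaker, bottle and weight where they were by eye. Two points on these checks:
- **Lid angle:** the image fit gave 0.025 rad rather than 0. My fit model puts the hinge about 4 mm off the panel's mid-plane, which explains that reading.
- **Good sleeve:** I did not see it standing in the closed case. It touched the floor at the expected height before release, and the gripper came up empty.

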